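# Prise open the granulator's control box

### The arm

A 6-joint arm with a two-finger parallel gripper is mounted at the origin on the work surface. World frame = base frame: x ahead of the robot, y to its left, z up, the work surface at z = 0. Lengths are in m, angles in degrees, forces in N, time in s.
With the tool pointing down it reaches from about 0.425 to 0.925 m from the base axis. Payload 12.5 kg.
Tool frame: the origin (TCP) lies at the very end of the fingers, on their centre line; the grasp point (between the pads) lies arm.grasp_offset behind it (arm.grasp_offset is the distance from the TCP to the grasp point, in m); z points along the fingers, y is the line along which they close (so a half turn about z gives the same grasp; the last joint's range is limited). The gripper opens to 85 mm and grips with 20 to 120 N. Pads are 22 mm wide; open, the fingers measure 114 mm over their backs; the gripper's body (76 mm by 85 mm) begins 54 mm behind the grasp point. The pads swing forward as they close: fully open they stand 13 mm farther back than shut.
Start: joints at [-78.243, 28.126, 89.318, -0, 62.55, -6.05], TCP at [0.191, -0.595, 0.205] pointing down, gripper open.
Joint ranges: [-177.58, 177.58], [-47.91, 125.51], [2.72, 160], [-65.01, 245.01], [3.68, 167.84], [-153.87, 153.87]. Speed limits (degrees/s): [127.2, 127.2, 159.86, 180, 180, 180].

### API

Orientations are given as [roll, pitch, yaw] about the fixed x, y, z axes, in that order (R = Rz(yaw) Ry(pitch) Rx(roll)).
In Python, from cell import arm, imaging gives the robot as it stands.
- The arm moves only by the shell command python3 -m handwheel 'ROWS' [FORCE]. ROWS is JSON, a list of rows, each a list of 7 numbers: the shift along the tool's x, y, z in units of 0.8 m (1.0 is 0.8 m), then the turn, a rotation vector about the tool's x, y, z in units of pi rad (1.0 is pi rad), then the opening, from -1 (shut) to 1 (fully open). In form: [[x, y, z, rx, ry, rz, gripper], ...]. A call has 1 to 5 rows; each row shifts and turns the commanded pose from where the row before left it, along the tool's axes as they then stand; what a row does not reach is not made up. A row lasts 1/8 s, in which the tool goes at most 62.5 mm and 10.7 degrees, less where a joint would pass 70% of its speed; a pose out of reach is approached as far as the arm can. A call with a number of a shift or a turn outside -1 to 1 is refused whole. A call with a gripper value outside its range is refused whole. The fingers move at their own pace and stop on an object; FORCE is the grip in N (left out, the last holds). Time passes only in rows, so rows that do not move let the fingers close. It gives the time, the measured TCP pose, the force, the opening and the grip force at its end, in the units of the state.
- arm.read_state(): the state, without advancing time (a new reading comes with each control period).
- imaging.read_camera(name): name is "scene" or "side" or "wrist"; returns (picture, depth): 400x640x3 uint8, blue, green, red; 400x640 float32, m along the optical axis (not along the pixel's ray), 0 where there is no reading.
- imaging.camera_params(name): a dict with "mtx" (3x3 intrinsics, pixels), "rvec" (rotation vector, rad) and "tvec" (3), from world to camera coordinates, as OpenCV has them; the wrist camera has in their place "T_tool_cam" (4x4, takes a point from camera to tool coordinates, whose origin is the TCP and whose axes are the flange's). Camera axes: x right, y down, z forward; pixel columns grow to the right and rows downward; lengths in m; the calibration is good to about 2 mm. A picture is of the moment at which its call begins: read the wrist's pose just before it. camera_params takes no time and is no camera call.
- arm.job_done(): hands the job in; it is judged then, once.
The state is a dict: "time_s": time; "qpos": joint angles; "joint_vel": joint speeds; "effort": joint torques, N m; "position": TCP position; "tcp_rot": TCP orientation; "wrist_force": force on the tool from outside, world axes, zero at the start; "ft_torque": the same for the moment, N m; "opening": opening from 0.0 (shut) to 1.0 (fully open); "finger_force": force on a finger pad.
Only numpy, scipy, OpenCV 4.12 (cv2) and the standard library are available. Lean on these libraries where they do the work, as an engineer would, in place of code of your own. Each camera call takes 0.05 s, during which the arm holds its last target. There are 200 camera calls.

### The job

Prise up the stuck cover of the grey control box with the flat scraper (not with the fingers), feeling with its blade along the ledge on the box's front for the gap under the cover, and swing the cover right open until it stands upright. Then lay the scraper back down on the black mat with the other tools and let go. Keep the box where it stands and leave the other tools and the jar alone.

Things in the scene. Friction and masses are not known exactly. Their poses are not given: they have to be found in the camera images.
- control_box: Grey plastic electrical box, loose on the bench, 4 kg, 120 (x) x 200 (y) x 78 mm high without its cover, walls 4 mm; hollow, low parts inside. Origin: centre of its underside. Its -x side is the front, towards the robot; the cover is hinged along the top far (+x) edge. Black cable glands stick out 16 mm on both sides (y)
- ledge (a point): Middle of the top face of the ledge, 72.5 mm above the bench, 6 mm before the front face; axes as the box's. The ledge, 94 mm wide (y), juts 12 mm from the front. Level with it a slot as wide, 6 mm high, runs under the cover, closed flush with the front by a fixed strip but for one gap 38 mm wide, its middle within 25 mm of here in y, hardly seen from above: feel for it; 50 mm of room behind
- hinge_line (a point): Middle of the cover's hinge axis (which runs along the box's y), at the top far edge of the box, 78 mm above the bench; axes as the box's
- cover (a joint): Opening angle of the cover, rad: 0 shut, 1.57 upright, stop at 1.75. Stiff hinge (about 0.6 N m): it stays where it is left; prising at the front edge takes about 6 to 8 N
- panel: The cover: flat grey plate 117 x 200 x 6 mm, smooth, no handle, flush with the box's sides, its front edge 3 mm behind the box's front face. Origin on the hinge axis; shut, the plate runs to -x, its underside 0.5 mm above the origin; turns with the cover
- cover_edge (a point): Middle of the lower front edge of the cover, 117 mm from the hinge
- scraper: Flat scraper on the mat: square wooden handle 110 mm long (x), 24 mm wide (y), 22 mm high, and a stiff steel blade 65 mm long, 28 mm wide, 2.6 mm thick that runs on from its +x end (from x = 55 to x = 120 mm) at mid height (centre 11 mm above the underside). 130 g. Origin: centre of the handle's underside
- mat: Black rubber tool mat fixed on the bench, 260 (x) x 240 (y) x 4 mm. Origin: centre of its underside
- screwdriver: Screwdriver with round black handle lying on the mat along its x, about 200 mm long: leave alone
- spanner: Steel spanner lying on the mat along its x, about 180 mm long: leave alone
- jar: Closed glass jar, 64 mm across, 75 mm high, upright on the bench beyond the work: leave alone
There are look-alikes about, which are no part of the job. There is more than one size of the control_box; the job needs the larger.

How it is judged (in metres and radians):
On the way, in this order (a step that is already met when the one before it is completed fails the run):
1. the scraper has prised the cover open by at least 0.12 rad (and is bearing on it) (value of joint cover above 0.12 rad and contact force between scraper and panel above 0.3 N), for 0.1 s.
2. the cover is swung open to at least 1.35 rad (value of joint cover above 1.35 rad), for 0.2 s.
At the end, for the whole second after the job is handed in: The cover stays open at 1.35 rad or more; the scraper lies level (within 0.2 rad) and still, its handle's centre over the mat; the box stands within 20 mm of where it was (value of joint cover above 1.35 rad and x of scraper in the frame of mat between -0.13 and 0.13 m and y of scraper in the frame of mat between -0.12 and 0.12 m and height (world z) of scraper below 0.035 m and angle between scraper's own x axis and vertical between 1.37 and 1.77 rad and linear speed of scraper below 0.02 m/s and distance of control_box from where it was at the start of the episode below 0.02 m and angle between control_box's own z axis and vertical below 0.1 rad); the robot touches nothing.
It fails at once if the gripper touches the cover before the scraper has prised it open (below 0.12 rad) (value of joint cover below 0.12 rad and contact force between any of the fingers, the arm and panel above 0.5 N).
It fails at once if the control box is shoved by more than 20 mm or tipped by more than 0.2 rad (distance of control_box from where it was at the start of the episode above 0.02 m or angle between control_box's own z axis and vertical above 0.2 rad).
It fails at once if the screwdriver, the spanner or the jar is moved by more than 30 mm (distance of any of screwdriver, spanner, jar from where it was at the start of the episode above 0.03 m).
It also fails if it takes over 72 s, if anything falls off the work surface, if the arm or the gripper's body presses on something with over 40 N, if the wrist force passes 120 N, or if a joint passes its speed limit or range.

## Working session

There is one attempt and no reset: what is moved stays moved. The work goes in short steps, Python scripts to look and compute and a shell command to move; the robot and the scene stay as the last step left them, time stands still between calls to the robot, and variables do not carry over. Pictures are saved under pics/ and viewed, at most 10 in all, crops included, and the job is handed in when it is done.

```bash
ls; mkdir -p pics; cat > h.py <<'E'
import numpy as np,cv2,json
from cell import arm,imaging
from scipy.spatial.transform import Rotation as R
def cam(n):
    s=arm.read_state(); p=imaging.camera_params(n); im,d=imaging.read_camera(n)
    K=np.array(p['mtx'])
    if n=='wrist':
        T=np.eye(4);T[:3,:3]=rot(s).as_matrix();T[:3,3]=s['position'];W=T@np.array(p['T_tool_cam'])
    else:
        W=np.eye(4);r=cv2.Rodrigues(np.array(p['rvec'],float))[0];W[:3,:3]=r.T;W[:3,3]=-r.T@np.array(p['tvec']).ravel()
    v,u=np.mgrid[:400,:640]
    P=np.stack([(u-K[0,2])/K[0,0]*d,(v-K[1,2])/K[1,1]*d,d],-1)@W[:3,:3].T+W[:3,3]
    P[d==0]=np.nan
    return im,d,P
def rot(s): return R.from_euler('xyz',s['tcp_rot'],degrees=True)
E
python3 - <<'E'
from h import *
s=arm.read_state();print({k:np.round(v,3).tolist() for k,v in s.items()},arm.grasp_offset)
for n in('scene','side'):
    im,d,P=cam(n);cv2.imwrite(f'pics/{n}.png',im);np.save(n,P);np.save(n+'_im',im)
E
```

```text
pics
{'time_s': 0.0, 'qpos': [-78.243, 28.164, 89.353, 0.001, 62.55, -6.049], 'joint_vel': [-0.05, -0.02, 0.024, 0.041, -0.019, 0.002], 'effort': [0.001, -61.845, -26.159, -0.0, 0.004, 0.0], 'position': [0.191, -0.595, 0.204], 'tcp_rot': [-179.934, -0.008, 17.805], 'wrist_force': [0.264, -0.265, -0.027], 'ft_torque': [-0.065, 0.004, -0.003], 'finger_force': 0.0, 'opening': 0.998} 0.0187
```

View pics/scene.png

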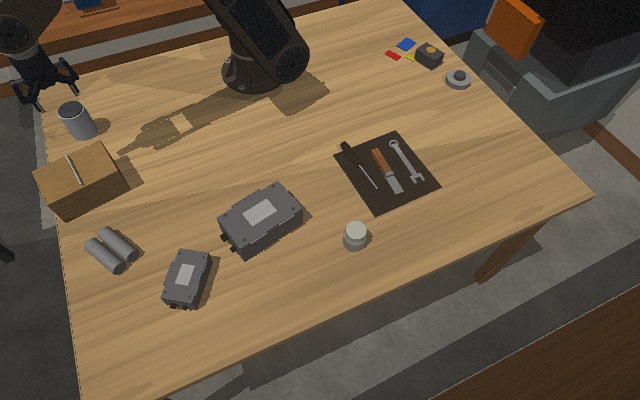

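View pics/side.png

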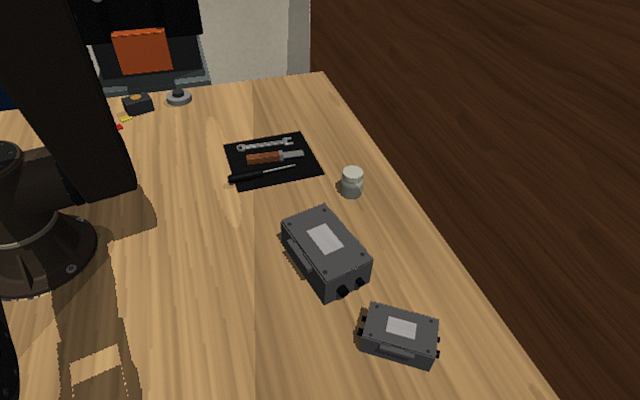

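The large box is at scene (262,220) and side (326,250). The scraper lies on the mat in the middle: orange handle at scene (380,160), blade (395,183), with the screwdriver and spanner on either side of it. The small box at scene (187,278) is the look-alike.

```bash
python3 - <<'E'
from h import *
for n,c,pm in(('scene',(262,220),(387,172)),('side',(326,250),(272,160))):
    P=np.load(n+'.npy');im=np.load(n+'_im.npy')
    print(n,'top',P[c[1],c[0]])
    c0=P[c[1],c[0]]
    m=(abs(P[...,2]-c0[2])<.006)&(np.linalg.norm(P[...,:2]-c0[:2],axis=-1)<.14)
    r=cv2.minAreaRect(P[m][:,:2].astype(np.float32)*1000);print('boxtop',r,cv2.boxPoints(r).round(1).tolist(),np.nanmedian(P[m][:,2]))
    m=(P[...,2]>.066)&(P[...,2]<.0745)&(np.linalg.norm(P[...,:2]-c0[:2],axis=-1)<.15)
    r=cv2.minAreaRect(P[m][:,:2].astype(np.float32)*1000);print('band',m.sum(),r)
    h=cv2.cvtColor(im,cv2.COLOR_BGR2HSV);c1=P[pm[1],pm[0]];D=np.linalg.norm(P[...,:2]-c1[:2],axis=-1)<.2
    dark=D&(h[...,2]<60)&(P[...,2]<.012);r=cv2.minAreaRect(P[dark][:,:2].astype(np.float32)*1000);print('mat',r)
    o=D&(h[...,1]>110)&(h[...,0]<16)&(P[...,2]>.016)&(P[...,2]<.04)
    r=cv2.minAreaRect(P[o][:,:2].astype(np.float32)*1000);print('handle',o.sum(),r,P[o][:,2].mean(),np.percentile(P[o][:,2],[5,50,95]))
    g=D&(h[...,1]<60)&(h[...,2]>90)&(P[...,2]>.003)&(P[...,2]<.03)
    k,l,st,cc=cv2.connectedComponentsWithStats(g.astype(np.uint8))
    for i in range(1,k):
        if st[i,4]>25:
            q=P[l==i];print('steel',cc[i],st[i,4],cv2.minAreaRect(q[:,:2].astype(np.float32)*1000),np.median(q[:,2]))
E
```

```text
scene top [ 0.6618902  -0.21427644  0.08386105]
boxtop ((634.333251953125, -212.59544372558594), (132.5303192138672, 200.859130859375), 13.055173873901367) [[547.0999755859375, -129.6999969482422], [592.5, -325.3999938964844], [721.5999755859375, -295.5], [676.2000122070312, -99.80000305175781]] 0.08553496210825828
band 144 ((629.66552734375, -213.89315795898438), (135.43580627441406, 200.75633239746094), 13.191217422485352)
mat ((610.3881225585938, 211.38299560546875), (257.7182922363281, 239.50262451171875), 2.0798938274383545)
handle 220 ((587.5098876953125, 181.93362426757812), (95.98649597167969, 95.4118423461914), 12.763528823852539) 0.02654637037083942 [0.02020529 0.02711532 0.03020199]
steel [406.05166052 161.83763838] 271 ((602.6744995117188, 283.7016296386719), (36.31288146972656, 179.48666381835938), 87.81513214111328) 0.012655721716954726
steel [367.79545455 176.54545455] 44 ((616.9397583007812, 141.2783966064453), (94.90296936035156, 6.61935567855835), 4.850209712982178) 0.020357008764616602
steel [394.20125786 184.48427673] 159 ((673.2645263671875, 200.5845489501953), (
[... 562 characters left out ...]
.7084045410156, 241.05059814453125), 1.7671009302139282)
handle 251 ((540.7275390625, 187.95535278320312), (179.8426055908203, 59.84026336669922), 19.927349090576172) 0.025584223937557153 [0.01704615 0.02674659 0.03006618]
steel [264.26086957 143.84782609] 230 ((601.4628295898438, 280.9256591796875), (34.184059143066406, 173.81285095214844), 87.94266510009766) 0.01234592647577043
steel [290.97619048 153.14285714] 126 ((666.7715454101562, 199.2095489501953), (29.93537139892578, 73.23298645019531), 87.11480712890625) 0.018643966639205867
steel [278.12068966 167.89655172] 58 ((614.4304809570312, 144.1241455078125), (96.08436584472656, 20.079702377319336), 3.1305248737335205) 0.01934395055278343
```

```bash
python3 -m handwheel '[[0.054,-0.0525,0,0,0,0,0.1],[0.054,-0.0525,0,0,0,0,0.1],[0.054,-0.0525,0,0,0,0,0.1],[0.054,-0.0525,0,0,0,0,0.1],[0.054,-0.0525,0,0,0,0,0.1]]' 60; python3 -m handwheel '[[0.054,-0.0525,0,0,0,0,0.1],[0.054,-0.0525,0,0,0,0,0.1],[0.054,-0.0525,0,0,0,0,0.1],[0.054,-0.0525,0,0,0,0,0.1],[0.054,-0.0525,0,0,0,0,0.1]]'; python3 -m handwheel '[[0.054,-0.0525,0,0,0,0,0.1],[0.054,-0.0525,0,0,0,0,0.1],[0.054,-0.0525,0,0,0,0,0.1],[0.054,-0.0525,0,0,0,0,0.1],[0.054,-0.0525,0,0,0,0,0.1]]';python3 -m handwheel '[[0,0,0,0,0,0.0413,0.1],[0,0,0,0,0,0.0413,0.1],[0,0,0,0,0,0.0413,0.1],[0,0,0,0,0,0,0.1]]'
```

```text
time_s: 0.72
position: [0.3331, -0.3273, 0.2046]
tcp_rot: [-180.0, -0.0, 17.8]
wrist_force: [0.7, -0.3, 1.0]
opening: 0.553
finger_force: 0.0
time_s: 1.35
position: [0.4746, -0.0611, 0.2047]
tcp_rot: [180.0, -0.0, 17.8]
wrist_force: [0.8, -0.7, 0.5]
opening: 0.551
finger_force: 0.0
time_s: 1.98
position: [0.616, 0.2049, 0.2044]
tcp_rot: [180.0, 0.0, 17.8]
wrist_force: [0.4, -1.3, 0.8]
opening: 0.548
finger_force: 0.0
time_s: 2.48
position: [0.6153, 0.2029, 0.2043]
tcp_rot: [180.0, 0.0, -4.4]
wrist_force: [-0.2, -1.5, -0.8]
opening: 0.55
finger_force: 0.0
```

```bash
python3 - <<'E'
from h import *
im,d,P=cam('wrist');cv2.imwrite('pics/w1.png',im);np.save('w1',P);np.save('w1_im',im)
h=cv2.cvtColor(im,cv2.COLOR_BGR2HSV)
o=(h[...,1]>110)&(h[...,0]<16)&(P[...,2]>.018)&(P[...,2]<.04)&(np.hypot(P[...,0]-.59,P[...,1]-.205)<.11)
k,l,st,cc=cv2.connectedComponentsWithStats(o.astype(np.uint8));i=1+st[1:,4].argmax()
q=P[l==i];print('handle',st[i],cv2.minAreaRect(q[:,:2].astype(np.float32)*1000),np.median(q[:,2]))
g=(h[...,1]<60)&(h[...,2]>80)&(P[...,2]>.004)&(P[...,2]<.03)
k,l,st,cc=cv2.connectedComponentsWithStats(g.astype(np.uint8))
for i in range(1,k):
  if st[i,4]>200:
    q=P[l==i];print(cc[i],st[i,4],cv2.minAreaRect(q[:,:2].astype(np.float32)*1000),np.median(q[:,2]))
s=arm.read_state();print(s['position'],s['tcp_rot'],s['opening'],s['time_s'])
E
```

```text
handle [ 308  161   22   78 1539] ((579.9819946289062, 207.08665466308594), (23.981719970703125, 97.85459899902344), 86.73668670654297) 0.025936908900222544
[486.00530504  12.02387268] 377 ((765.1463012695312, 21.249483108520508), (37.32695007324219, 7.2744622230529785), 49.383636474609375) 0.01831137795995158
[317.37388393 123.67243304] 1792 ((666.7264404296875, 202.3816375732422), (30.10898780822754, 79.74002838134766), 86.23577117919922) 0.01653048501023971
[253.82628715 173.79196316] 2389 ((601.0938110351562, 285.45245361328125), (40.04594421386719, 183.47740173339844), 87.62090301513672) 0.011048013811668644
[371.70044053 164.22687225] 454 ((614.5789794921875, 140.5151824951172), (100.33108520507812, 8.692710876464844), 4.300740718841553) 0.019344867790134945
[ 34.15815816 353.54254254] 1998 ((360.1358642578125, 655.5582275390625), (82.05594635009766, 91.97932434082031), 69.09883117675781) 0.01917239135148413
[0.6153372  0.20289087 0.20435176] [ 1.79984262e+02  2.99594573e-02 -4.33250136e+00] 0.5508735101936515 2.525
```

View pics/w1.png

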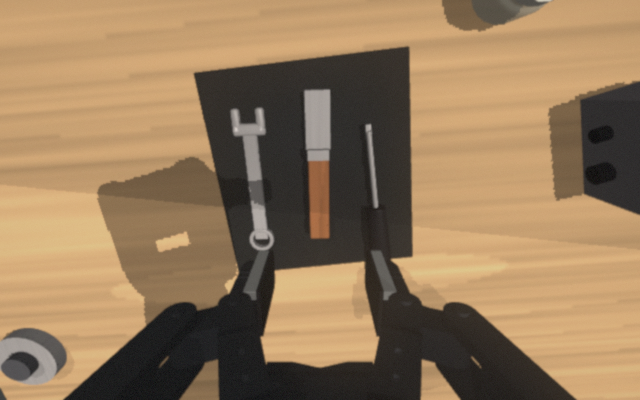

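The wrist view shows the scraper pointing up the image: handle (319,200), metal collar (318,155), blade (317,120). The spanner (255,170) and screwdriver (372,190) are clear on both sides.

```bash
python3 -m handwheel '[[0.0046,-0.0025,0,0,0,-0.0067,0.1],[0,0,0.07,0,0,0,0.1],[0,0,0.07,0,0,0,0.1],[0,0,0.06,0,0,0,0.1],[0,0,0.03,0,0,0,0.1]]'; python3 -m handwheel '[[0,0,0.012,0,0,0,0.1],[0,0,0.0045,0,0,0,0.1],[0,0,0,0,0,0,0.1]]'
```

```text
time_s: 3.15
position: [0.6184, 0.2044, 0.0178]
tcp_rot: [179.9, 0.2, -3.1]
wrist_force: [0.2, -0.1, 1.3]
opening: 0.551
finger_force: 0.0
time_s: 3.52
position: [0.6198, 0.2047, 0.0084]
tcp_rot: [-180.0, -0.1, -3.3]
wrist_force: [-0.6, -0.6, 0.3]
opening: 0.553
finger_force: 0.0
```

```bash
python3 -m handwheel '[[0,0,0,0,0,0,-1],[0,0,0,0,0,0,-1],[0,0,0,0,0,0,-1],[0,0,0,0,0,0,-1],[0,0,0,0,0,0,-1]]' 110; python3 -m handwheel '[[0,0,0,0,0,0,-1],[0,0,-0.01,0,0,0,-1],[0,0,-0.03,0,0,0,-1],[0,0,-0.06,0,0,0,-1],[0,0,-0.07,0,0,0,-1]]'
```

```text
time_s: 4.15
position: [0.6193, 0.2046, 0.0075]
tcp_rot: [180.0, 0.0, -3.3]
wrist_force: [0.2, 0.3, 0.4]
opening: 0.0
finger_force: 0.0
time_s: 4.78
position: [0.6188, 0.2045, 0.1448]
tcp_rot: [180.0, 0.1, -3.3]
wrist_force: [0.1, 0.4, 0.4]
opening: 0.006
finger_force: 0.0
```

```bash
python3 -m handwheel '[[0,0,-0.05,0,0,0,0.1],[0,0,-0.024,0,0,0,0.1],[0,0,0,0,0,0,0.1]]' 60; python3 - <<'E'
from h import *
im,d,P=cam('wrist');cv2.imwrite('pics/w2.png',im)
h=cv2.cvtColor(im,cv2.COLOR_BGR2HSV)
o=(h[...,1]>110)&(h[...,0]<16)&(P[...,2]>.018)&(P[...,2]<.06)&(np.hypot(P[...,0]-.59,P[...,1]-.205)<.11)
k,l,st,cc=cv2.connectedComponentsWithStats(o.astype(np.uint8));i=1+st[1:,4].argmax()
q=P[l==i];print('handle',st[i],cv2.minAreaRect(q[:,:2].astype(np.float32)*1000),np.median(q[:,2]))
s=arm.read_state();print(s['position'],s['tcp_rot'],s['opening'],s['time_s'])
E
```

```text
time_s: 5.15
position: [0.6197, 0.2047, 0.2046]
tcp_rot: [-180.0, -0.2, -3.3]
wrist_force: [-0.2, -0.3, -0.6]
opening: 0.546
finger_force: 0.0
handle [ 310  166   21   76 1497] ((580.1298828125, 206.92715454101562), (23.675533294677734, 96.38561248779297), 87.23226928710938) 0.02593404552065126
[0.61919728 0.2046174  0.20301869] [-1.79990451e+02 -5.13605833e-02 -3.28901714e+00] 0.5471387568690662 5.2
```

View pics/w2.png

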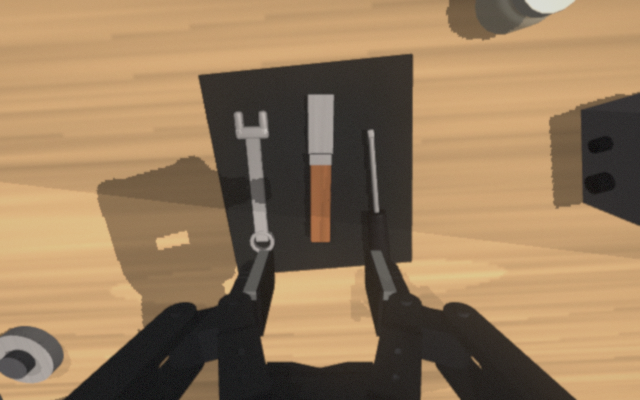

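The scraper has not moved, so the fingers closed somewhere else. I'll check where the visible fingertips (258,265) and (376,265) really are against the stated TCP.

```bash
python3 - <<'E'
from h import *
im,d,P=cam('wrist');p=imaging.camera_params('wrist');T=np.array(p['T_tool_cam']);K=np.array(p['mtx']);print(T.round(3).tolist(),K.tolist())
iT=np.linalg.inv(T)
for t in([0,0,0],[0,0,-.0187],[0,.02,0]):
    c=iT@np.r_[t,1];uv=K@c[:3];print(t,uv[:2]/uv[2],c[2])
for u,v in((258,255),(262,265),(376,255),(374,265),(250,300),(380,300),(320,375)):print(u,v,d[v,u],P[v,u])
s=arm.read_state();print(s['qpos'],s['position'],s['tcp_rot'])
im,d,P=cam('side');cv2.imwrite('pics/s2.png',im)
im,d,P=cam('scene');cv2.imwrite('pics/sc2.png',cv2.resize(im[60:260,280:520],None,fx=3,fy=3))
E
```

```text
[[0.001, -0.946, -0.324, 0.085], [1.0, 0.001, 0.001, -0.001], [-0.0, -0.324, 0.946, -0.169], [0.0, 0.0, 0.0, 1.0]] [[308.21540899608243, 0.0, 319.392602566881], [0.0, 308.21540899608243, 200.28435881444534], [0.0, 0.0, 1.0]]
[0, 0, 0] [320.7955522  242.33000482] 0.18767649990426086
[0, 0, -0.0187] [320.95436528 257.68356098] 0.1699835987267649
[0, 0.02, 0] [353.63873603 242.34681785] 0.18768853595085888
258 255 0.14706203 [0.63352081 0.23400898 0.24161203]
262 265 0.13898386 [0.63302608 0.23062058 0.25025119]
376 255 0.14746135 [0.63013331 0.17773452 0.24126882]
374 265 0.13925816 [0.63002113 0.18015685 0.25002079]
250 300 0.11345667 [0.63412736 0.23022708 0.2768405 ]
380 300 0.122188196 [0.62583663 0.18104498 0.26949923]
320 375 0.08360193 [0.63220068 0.20459295 0.30855147]
[ 1.24878248e+01  3.05073093e+01  8.54130531e+01 -7.28128607e-03
  6.41257757e+01  1.05777646e+02] [0.61889119 0.20453074 0.20204492] [ 1.79981153e+02  4.26193113e-02 -3.28664822e+00]
```

View pics/s2.png

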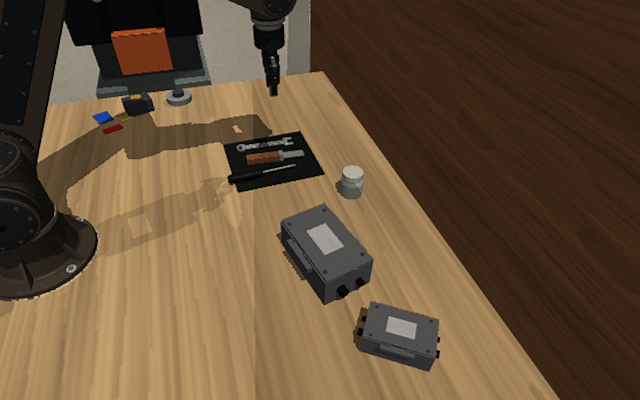

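```bash
python3 - <<'E'
from h import *
im,d,P=cam('wrist');s=arm.read_state();print(s['position'],s['opening'])
m=(P[...,2]>.1)&(P[...,2]<.28);v,u=np.where(m);z=P[...,2][m];o=np.argsort(z)[:12]
for i in o:print(u[i],v[i],P[v[i],u[i]].round(4))
for v in(238,244,250,256,262):print(v,[(u,round(float(P[v,u,2]),3)) for u in range(258,384,4) if P[v,u,2]>.1])
E
```

```text
[0.61889649 0.20451786 0.20143043] 0.549339875532718
274 263 [0.623  0.2287 0.2304]
274 265 [0.6218 0.2288 0.2304]
274 264 [0.6225 0.2287 0.2305]
365 263 [0.6204 0.1817 0.2306]
365 265 [0.6193 0.1818 0.2308]
365 266 [0.6188 0.1818 0.2309]
274 267 [0.621  0.2288 0.2311]
365 264 [0.6201 0.1818 0.2311]
366 253 [0.6265 0.1812 0.2311]
365 270 [0.6166 0.1818 0.2311]
274 271 [0.6187 0.229  0.2312]
365 269 [0.6172 0.1818 0.2312]
238 []
244 []
250 []
256 [(258, 0.241), (262, 0.239), (266, 0.24), (270, 0.24), (366, 0.232), (370, 0.24), (374, 0.24), (382, 0.241)]
262 [(258, 0.246), (262, 0.247), (266, 0.247), (270, 0.241), (366, 0.234), (370, 0.244), (374, 0.247), (378, 0.245), (382, 0.245)]
```

The camera puts the fingertips at z≈0.230 while the state says the TCP is at 0.201. That's about 29 mm of offset, more than the finger swing explains, so the fingers closed just above the handle. I'll measure the offset at the handle's width.

```bash
python3 -m handwheel '[[0,0,0.06,0,0,0,-0.44],[0,0,0.06,0,0,0,-0.44],[0,0,0,0,0,0,-0.44],[0,0,0,0,0,0,-0.44]]'; cat > tips.py <<'E'
from h import *
im,d,P=cam('wrist');s=arm.read_state();z0=s['position'][2];print(s['position'],s['opening'])
m=(P[...,2]>z0-.01)&(P[...,2]<z0+.09);m[:235]=0;z=P[...,2][m];Q=P[m];o=np.argsort(z)[:30]
print('n',len(z),Q[o[::4]].round(4).tolist(),'off',np.median(z[o])-z0)
E
python3 tips.py; python3 -m handwheel '[[0,0,0,0,0,0,-1],[0,0,0,0,0,0,-1],[0,0,0,0,0,0,-1]]'; python3 tips.py
```

```text
time_s: 5.9
position: [0.62, 0.2048, 0.1079]
tcp_rot: [-180.0, -0.1, -3.3]
wrist_force: [-0.7, 0.1, 1.1]
opening: 0.281
finger_force: 0.0
[0.62021311 0.20482036 0.10853092] 0.2805472268051619
n 13992 [[0.6162, 0.2178, 0.1339], [0.616, 0.2178, 0.1347], [0.6139, 0.194, 0.1353], [0.6134, 0.194, 0.1355], [0.613, 0.194, 0.1359], [0.6266, 0.1931, 0.1368], [0.612, 0.1942, 0.1372], [0.6325, 0.2208, 0.1375]] off 0.027261402660476802
time_s: 6.32
position: [0.6194, 0.2046, 0.1072]
tcp_rot: [-180.0, -0.0, -3.3]
wrist_force: [0.7, -0.2, 0.3]
opening: 0.004
finger_force: 0.0
[0.61933652 0.20463423 0.10700169] 0.0021912948557164373
n 12834 [[0.6305, 0.2, 0.1361], [0.6313, 0.2081, 0.1369], [0.6317, 0.2106, 0.1373], [0.6315, 0.204, 0.1377], [0.6312, 0.2055, 0.1379], [0.6321, 0.21, 0.1381], [0.6316, 0.201, 0.1382], [0.6321, 0.2075, 0.1385]] off 0.030746266477527193
```

```bash
python3 -m handwheel '[[0,0,0,0,0,0,0.1],[0,0,0,0,0,0,0.1],[0,0,0.06,0,0,0,0.1],[0,0,0.045,0,0,0,0.1],[0,0,0.025,0,0,0,0.1]]'; python3 tips.py; python3 -m handwheel '[[0,0,0.01,0,0,0,0.1],[0,0,0.005,0,0,0,0.1],[0,0,0.004,0,0,0,0.1],[0,0,0,0,0,0,0.1]]'
```

```text
time_s: 7.0
position: [0.6187, 0.2044, 0.0009]
tcp_rot: [180.0, 0.1, -3.3]
wrist_force: [-1.0, 1.0, -0.5]
opening: 0.548
finger_force: 0.0
[ 0.61801125  0.20426944 -0.00084154] 0.5502969949055838
n 84238 [[0.6085, 0.3487, -0.0025], [0.6194, 0.3731, -0.0021], [0.6091, 0.0572, -0.002], [0.5326, 0.3803, -0.0019], [0.6151, 0.3957, -0.0019], [0.5931, 0.414, -0.0018], [0.5915, 0.3999, -0.0018], [0.6115, 0.406, -0.0018]] off -0.0010681516653949438
time_s: 7.55
position: [0.6194, 0.2046, -0.0122]
tcp_rot: [-180.0, -0.0, -3.3]
wrist_force: [0.5, 0.9, -0.2]
opening: 0.553
finger_force: 0.0
```

```bash
python3 -m handwheel '[[0,0,0.0045,0,0,0,0.1],[0,0,0,0,0,0,0.1],[0,0,0,0,0,0,-1],[0,0,0,0,0,0,-1],[0,0,0,0,0,0,-1]]' 110;  python3 -m handwheel '[[0,0,0,0,0,0,-1],[0,0,0,0,0,0,-1]]'
```

```text
time_s: 8.18
position: [0.6194, 0.2047, -0.0156]
tcp_rot: [-180.0, -0.0, -3.3]
wrist_force: [-0.9, 0.6, 5.3]
opening: 0.247
finger_force: 108.5
time_s: 8.43
position: [0.6195, 0.2047, -0.0156]
tcp_rot: [-180.0, -0.0, -3.3]
wrist_force: [-0.9, 0.3, 5.6]
opening: 0.244
finger_force: 108.5
```

```bash
python3 -m handwheel '[[0,0,-0.01,0,0,0,-1],[0,0,-0.05,0,0,0,-1],[0,0,-0.06,0,0,0,-1],[0,0,-0.05,0,0,0,-1],[0,0,0,0,0,0,-1]]' && python3 -m handwheel '[[-0.0162,0.0716,0,0,0,0,-1],[-0.0162,0.0716,0,0,0,0,-1],[-0.0162,0.0716,0,0,0,0,-1],[-0.0162,0.0716,0,0,0,0,-1]]' && python3 -m handwheel '[[-0.0162,0.0716,0,0,0,0,-1],[-0.0162,0.0716,0,0,0,0,-1],[-0.0162,0.0716,0,0,0,0,-1],[-0.0162,0.0716,0,0,0,0,-1]]' && python3 -m handwheel '[[0,0,0,0,0,-0.0454,-1],[0,0,0,0,0,-0.0454,-1],[0,0,0,0,0,0,-1],[0,0,0,0,0,0,-1]]'; python3 - <<'E'
from h import *
im,d,P=cam('wrist');cv2.imwrite('pics/w3.png',im);np.save('w3',P);np.save('w3_im',im)
s=arm.read_state();print(s['position'],s['tcp_rot'],s['opening'],s['time_s'])
c0=np.array([.64,-.212]);m=(abs(P[...,2]-.0855)<.005)&(np.linalg.norm(P[...,:2]-c0,axis=-1)<.14)
r=cv2.minAreaRect(P[m][:,:2].astype(np.float32)*1000);print('top',r,cv2.boxPoints(r).tolist(),np.median(P[m][:,2]))
m=(abs(P[...,2]-.0725)<.004)&(np.linalg.norm(P[...,:2]-[.575,-.227],axis=-1)<.07)
r=cv2.minAreaRect(P[m][:,:2].astype(np.float32)*1000);print('ledge',m.sum(),r,cv2.boxPoints(r).tolist(),np.median(P[m][:,2]))
E
```

```text
time_s: 9.05
position: [0.6206, 0.2049, 0.1234]
tcp_rot: [-179.9, -0.3, -3.3]
wrist_force: [-0.2, -0.1, -1.8]
opening: 0.247
finger_force: 108.2
time_s: 9.55
position: [0.5532, -0.0227, 0.119]
tcp_rot: [-180.0, 0.1, -3.3]
wrist_force: [0.2, 0.3, -1.0]
opening: 0.25
finger_force: 108.3
time_s: 10.05
position: [0.4883, -0.2484, 0.1191]
tcp_rot: [-180.0, 0.1, -3.3]
wrist_force: [0.3, -0.5, -1.0]
opening: 0.249
finger_force: 108.3
time_s: 10.55
position: [0.4893, -0.2466, 0.1195]
tcp_rot: [-180.0, 0.0, 12.9]
wrist_force: [-0.2, -0.9, -1.5]
opening: 0.25
finger_force: 108.4
[ 0.48938558 -0.24663109  0.11958671] [-1.79980053e+02  2.44397842e-02  1.29304519e+01] 0.2469947059105793 10.6
top ((600.3726806640625, -220.57650756835938), (46.06925582885742, 201.0376739501953), 12.949338912963867) [[555.3986206054688, -127.77582550048828], [600.4490356445312, -323.7008056640625], [645.3467407226562, -313.377197265625], [600.2963256835938, -117.45220947265625]] 0.08468658886828188
ledge 2226 ((572.2579956054688, -222.4921875), (15.081188201904297, 109.0311508178711), 12.972322463989258) [[552.6721801757812, -171.06063842773438], [577.1475219726562, -277.3091735839844], [591.8438110351562, -273.9237365722656], [567.3684692382812, -167.67520141601562]] 0.07263619986033895
```

View pics/w3.png

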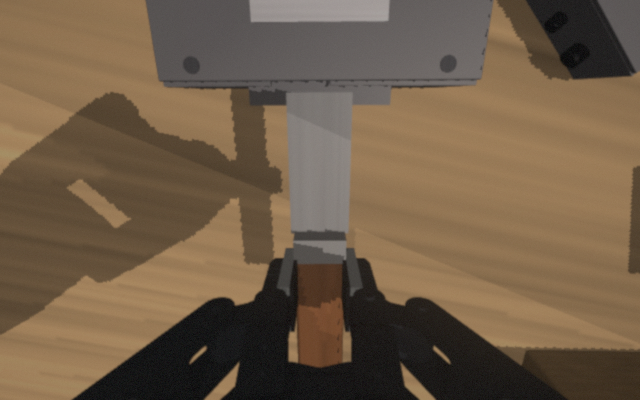

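The blade sits centred over the ledge, which spans u 249–390 at v≈97. The tip (319,92) is close to the front edge, and the collar is just ahead of the fingers. I'll measure the tip and box edges in the box's frame.

```bash
python3 - <<'E'
from h import *
P=np.load('w3.npy');a=np.radians(12.95);X=np.array([np.cos(a),np.sin(a)]);Y=np.array([-X[1],X[0]])
o=np.array([.48938558,-.24663109])
B=np.stack([(P[...,:2]-o)@X,(P[...,:2]-o)@Y,P[...,2]],-1)*1000
m=(B[...,2]>125)&(B[...,2]<170);m[215:]=0
q=B[m];print('blade',q.min(0),q.max(0),np.median(q,0))
for x in range(30,95,10):
  w=q[abs(q[:,0]-x)<3];print(x,np.median(w[:,2]).round(1),w[:,1].min().round(1),w[:,1].max().round(1)) if len(w) else 0
for u in(210,240,265,375,400,430):
  print(u,[(v,B[v,u,0].round(1),B[v,u,2].round(1)) for v in range(76,108,2)])
for v in (96,100):
  r=B[v,:,2];print(v,[(int(u),B[v,u,1].round(1),r[u].round(1)) for u in (244,247,249,251,254,385,388,390,392,395)])
r=B[60];print([(u,r[u,1].round(1)) for u in range(140,170,3)],[(u,r[u,1].round(1)) for u in range(475,500,3)],r[200,2],r[460,2])
E
```

```text
blade [ 30.8571119  -13.50996934 149.02982523] [ 85.89138638  14.73279719 154.09714698] [ 61.25351166   0.608387   151.4837003 ]
30 151.4 -13.3 14.5
40 151.5 -13.5 14.3
50 151.5 -13.3 14.4
60 151.5 -13.4 14.5
70 151.5 -13.5 14.6
80 151.5 -13.4 14.7
210 [(76, np.float64(96.1), np.float64(85.0)), (78, np.float64(94.9), np.float64(85.3)), (80, np.float64(93.8), np.float64(84.9)), (82, np.float64(92.9), np.float64(77.8)), (84, np.float64(91.7), np.float64(78.6)), (86, np.float64(90.5), np.float64(78.2)), (88, np.float64(90.3), np.float64(26.0)), (90, np.float64(89.1), np.float64(-1.7)), (92, np.float64(87.4), np.float64(-1.3)), (94, np.float64(85.8), np.float64(-0.6)), (96, np.float64(84.1), np.float64(-0.7)), (98, np.float64(82.4), np.float64(-0.1)), (100, np.float64(80.7), np.float64(1.0)), (102, np.float64(79.0), np.float64(-0.2)), (104, np.float64(77.3), np.float64(-0.5)), (106, np.float64(75.6), np.float64(0.4))]
240 [(76, np.float64(96.1), np.float64(84.5)), (78, np.float64(94.9), np.float64(85.3)), (80, np.float64(93.8), np.float64(83.9)), (82, np.float64(92.9), np.float64(78.2)),
[... 3919 characters left out ...]
.float64(-45.4), np.float64(72.2)), (390, np.float64(-46.4), np.float64(73.8)), (392, np.float64(-64.4), np.float64(-0.8)), (395, np.float64(-66.8), np.float64(0.6))]
[(140, np.float64(154.1)), (143, np.float64(152.5)), (146, np.float64(148.6)), (149, np.float64(146.2)), (152, np.float64(144.1)), (155, np.float64(100.0)), (158, np.float64(98.3)), (161, np.float64(96.0)), (164, np.float64(93.8)), (167, np.float64(92.6))] [(475, np.float64(-93.7)), (478, np.float64(-96.2)), (481, np.float64(-97.6)), (484, np.float64(-139.7)), (487, np.float64(-142.3)), (490, np.float64(-144.5)), (493, np.float64(-148.5)), (496, np.float64(-151.2)), (499, np.float64(-153.5))] 84.06318290914486 85.54092157128298
```

```bash
python3 - <<'E'
from h import *
P=[cam('wrist')[2] for _ in range(6)]
z=np.mean([p[81:87,:,2] for p in P],0)*1000
for u in range(240,400,4):print(u,z[:,u:u+4].mean(1).round(1))
E
```

```text
240 [81.5 78.  78.   nan 78.1 78.1]
244 [80.9 78.  77.9 78.  77.9 77.5]
248 [81.1  nan 77.9 77.7 77.9 75.2]
252 [81.1 78.1 77.9 77.8 77.8 74.5]
256 [80.4 77.7 78.1 77.9 78.1 74.6]
260 [80.1 78.1 77.9 77.8 77.9  nan]
264 [80.2 78.  78.2  nan 77.9 73.8]
268 [79.7 77.3 77.3 77.4  nan 73.3]
272 [78.3 72.6 72.4 72.5  nan 72.6]
276 [77.3 72.5 72.8 72.7 72.5 72.6]
280 [75.8 72.7 72.3 72.4 72.8 72.6]
284 [74.   nan  nan 72.6 72.7 72.8]
288 [72.6 73.1 72.6  nan 72.6 72.6]
292 [72.6 72.7 72.8 72.7 72.5 72.7]
296 [72.5  nan 72.4  nan  nan 72.7]
300 [72.7 72.7 72.6 72.7 72.7 72.6]
304 [72.7 72.8 72.5 72.4 72.6  nan]
308 [ nan 72.7 72.7 72.7 72.5 72.7]
312 [72.6 72.8 72.8 72.6 72.6 72.3]
316 [72.8 72.5  nan 72.6 72.7 72.4]
320 [72.3 72.9 72.6 72.7 72.5 72.7]
324 [72.4 72.5 72.8 72.6  nan  nan]
328 [75.4 75.2 75.2 75.4 75.1 72.5]
332 [78.  77.7 78.   nan  nan 72.6]
336 [77.8 78.1  nan 77.8 78.2 72.8]
340 [77.9 77.6 77.8 78.  77.9 72.6]
344 [77.9 78.  78.1 78.   nan 72.8]
348 [78.  78.  78.2 77.9  nan 72.5]
352 [77.9 77.9 78.  77.9 78.  72.5]
356 [77.9 77.9 77.9 78.  77.9 72.5]
360 [77.9  nan 77.9 78.  78.  72.8]
364 [77.9 77.8 78.1  nan 77.9 72.7]
368 [77.9 78.2  nan  nan 78.1  nan]
372 [77.9 77.9 77.8 77.8 78.1  nan]
376 [77.9 77.9 78.2 77.9  nan 72.6]
380 [78.1 77.8 78.  78.  77.9 72.6]
384 [78.2 77.6 78.  77.7 78.1 72.9]
388 [77.9 77.8 78.  77.8 77.7 72.1]
392 [78.4 78.2 78.1  nan 78.4 70.5]
396 [78.2 78.1 78.2 78.  78.1 69.8]
```

The averaged depth shows the gap: between u≈271 and 330 the strip (z 78) is missing and the ledge level (72.6) shows through. Its middle is about 12.5 mm to +y of the ledge middle. I'll shift there and feel for the ledge with the blade.

```bash
python3 -m handwheel '[[0,-0.0152,0,0,0,0,-1],[0,0,0.045,0,0,0,-1],[0,0,0.035,0,0,0,-1],[0,0,0.009,0,0,0,-1],[0,0,0,0,0,0,-1]]'; python3 -m handwheel '[[0,0,0.002,0,0,0,-1],[0,0,0.002,0,0,0,-1],[0,0,0,0,0,0,-1]]';python3 -m handwheel '[[0,0,0.002,0,0,0,-1],[0,0,0,0,0,0,-1]]'
```

```text
time_s: 11.52
position: [0.4867, -0.2348, 0.0489]
tcp_rot: [-180.0, 0.0, 13.1]
wrist_force: [-0.2, 0.1, -1.4]
opening: 0.25
finger_force: 108.5
time_s: 11.9
position: [0.4868, -0.2351, 0.0458]
tcp_rot: [180.0, -0.0, 13.1]
wrist_force: [0.2, 0.4, -1.8]
opening: 0.25
finger_force: 108.5
time_s: 12.15
position: [0.4867, -0.2351, 0.0438]
tcp_rot: [180.0, 0.0, 13.1]
wrist_force: [-0.1, -0.5, -1.2]
opening: 0.247
finger_force: 108.5
```

```bash
python3 -m handwheel '[[0,0,0.0015,0,0,0,-1],[0,0,0,0,0,0,-1]]';python3 -m handwheel '[[0,0,0.001,0,0,0,-1],[0,0,0,0,0,0,-1]]'
```

```text
time_s: 12.4
position: [0.4867, -0.2351, 0.0427]
tcp_rot: [180.0, -0.0, 13.1]
wrist_force: [-1.1, -0.2, 0.2]
opening: 0.251
finger_force: 108.6
time_s: 12.65
position: [0.4868, -0.2351, 0.0421]
tcp_rot: [180.0, -0.0, 13.1]
wrist_force: [-1.7, 0.2, 2.3]
opening: 0.251
finger_force: 109.0
```

Contact with the ledge at z≈0.0425. I'll rise about 2 mm and feed in.

```bash
python3 -m handwheel '[[0,0,-0.0028,0,0,0,-1],[0.005,0,0,0,0,0,-1],[0.005,0,0,0,0,0,-1],[0,0,0,0,0,0,-1]]';python3 -m handwheel '[[0.005,0,0,0,0,0,-1],[0.005,0,0,0,0,0,-1],[0,0,0,0,0,0,-1]]'
```

```text
time_s: 13.15
position: [0.4948, -0.2331, 0.044]
tcp_rot: [180.0, 0.0, 13.1]
wrist_force: [-0.7, -0.7, -0.6]
opening: 0.243
finger_force: 108.5
time_s: 13.52
position: [0.5026, -0.2314, 0.0441]
tcp_rot: [180.0, -0.0, 13.1]
wrist_force: [0.6, 0.4, -1.9]
opening: 0.249
finger_force: 108.5
```

```bash
python3 -m handwheel '[[0.007,0,0,0,0,0,-1],[0.008,0,0,0,0,0,-1],[0.008,0,0,0,0,0,-1],[0,0,0,0,0,0,-1]]';python3 -m handwheel '[[0,0,-0.004,0,0,0,-1],[0,0,-0.004,0,0,0,-1],[0,0,-0.004,0,0,0,-1],[0,0,0,0,0,0,-1]]'
```

```text
time_s: 14.02
position: [0.5207, -0.2271, 0.0441]
tcp_rot: [180.0, -0.0, 13.1]
wrist_force: [0.5, -0.0, -0.9]
opening: 0.246
finger_force: 108.5
time_s: 14.52
position: [0.5201, -0.2272, 0.0537]
tcp_rot: [-180.0, 0.0, 13.1]
wrist_force: [4.0, 1.5, -8.8]
opening: 0.254
finger_force: 108.2
```

```bash
python3 -m handwheel '[[0.0008,0,-0.005,0,0,0,-1],[0.0008,0,-0.005,0,0,0,-1],[0.0008,0,-0.005,0,0,0,-1],[0.0013,0,-0.005,0,0,0,-1],[0.0013,0,-0.005,0,0,0,-1]]';python3 -m handwheel '[[0.0028,0,-0.0068,0,0,0,-1],[0.003,0,-0.0068,0,0,0,-1],[0.0034,0,-0.0063,0,0,0,-1],[0.0038,0,-0.006,0,0,0,-1],[0.002,0,-0.0047,0,0,0,-1]]'; python3 - <<'E'
from h import *
im,d,P=cam('side');cv2.imwrite('pics/s3.png',cv2.resize(im[140:330,220:440],None,fx=3,fy=3))
E
```

```text
time_s: 15.15
position: [0.5237, -0.2263, 0.0739]
tcp_rot: [-180.0, 0.1, 13.1]
wrist_force: [-4.6, -0.1, -8.3]
opening: 0.251
finger_force: 108.3
time_s: 15.78
position: [0.5355, -0.2236, 0.0986]
tcp_rot: [-180.0, 0.0, 13.1]
wrist_force: [-4.0, 0.2, -8.2]
opening: 0.245
finger_force: 108.5
```

View pics/s3.png

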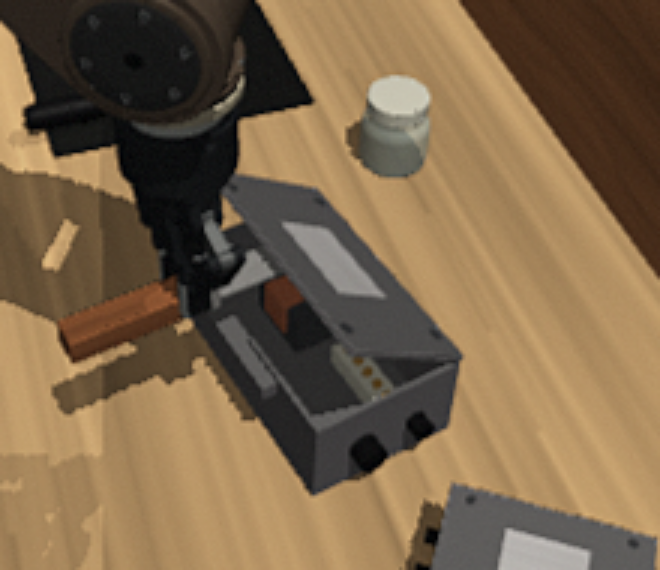

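The cover is lifted about 0.6 rad with the blade under its edge, at crop (245,275). I'll continue along the arc.

```bash
python3 -m handwheel '[[0.004,0,-0.0056,0,0,0,-1],[0.0043,0,-0.0053,0,0,0,-1],[0.0046,0,-0.005,0,0,0,-1],[0.005,0,-0.0047,0,0,0,-1],[0.0052,0,-0.0043,0,0,0,-1]]';python3 -m handwheel '[[0.0055,0,-0.004,0,0,0,-1],[0.0057,0,-0.0037,0,0,0,-1],[0.0059,0,-0.0034,0,0,0,-1],[0.0061,0,-0.003,0,0,0,-1],[0.0063,0,-0.0028,0,0,0,-1]]';python3 -m handwheel '[[0.0065,0,-0.0024,0,0,0,-1],[0.0066,0,-0.002,0,0,0,-1],[0.0067,0,-0.0015,0,0,0,-1],[0.0067,0,-0.001,0,0,0,-1],[0.0068,0,-0.0006,0,0,0,-1]]';python3 -m handwheel '[[0.005,0,0,0,0,0,-1],[0.005,0,0,0,0,0,-1],[0,0,0,0,0,0,-1]]'; python3 - <<'E'
from h import *
im,d,P=cam('side');cv2.imwrite('pics/s4.png',cv2.resize(im[140:330,220:440],None,fx=3,fy=3))
E
```

```text
time_s: 16.45
position: [0.5535, -0.2194, 0.1183]
tcp_rot: [-180.0, 0.0, 13.1]
wrist_force: [-5.6, -0.7, -6.8]
opening: 0.248
finger_force: 108.5
time_s: 17.08
position: [0.5765, -0.214, 0.1318]
tcp_rot: [-180.0, 0.1, 13.1]
wrist_force: [-6.2, -0.7, -6.0]
opening: 0.244
finger_force: 108.6
time_s: 17.7
position: [0.6023, -0.208, 0.1377]
tcp_rot: [-180.0, 0.1, 13.1]
wrist_force: [-6.7, -1.0, -5.4]
opening: 0.246
finger_force: 108.6
time_s: 18.08
position: [0.6106, -0.2063, 0.1379]
tcp_rot: [180.0, 0.0, 13.1]
wrist_force: [-5.3, 0.4, -4.3]
opening: 0.246
finger_force: 108.8
```

View pics/s4.png

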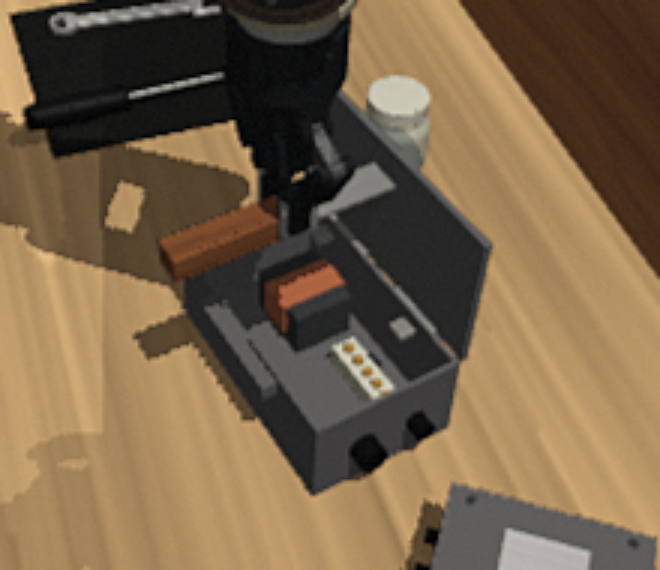

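The cover stands about upright. I'll back off, turn, and check its angle.

```bash
python3 -m handwheel '[[-0.02,0,0,0,0,0,-1],[-0.06,0,0,0,0,0,-1],[-0.07,0,0,0,0,0,-1],[0,0,0,0,0,0.0454,-1],[0,0,0,0,0,0.0454,-1]]';python3 -m handwheel '[[0,0,0,0,0,0,-1],[0,0,0,0,0,0,-1]]'; python3 - <<'E'
from h import *
im,d,P=cam('side')
a=np.radians(13.05);X=np.array([np.cos(a),np.sin(a)]);Y=np.array([-X[1],X[0]]);H=np.array([.698,-.1985])
bx=(P[...,:2]-H)@X;by=(P[...,:2]-H)@Y;z=P[...,2]
m=(abs(bx)<.06)&(by>-.08)&(by<.08)&(z>.1)&(z<.185)
c=np.polyfit(z[m],bx[m],1);print(m.sum(),c,'theta',np.pi/2+np.arctan(c[0]))
s=arm.read_state();p=s['position'];yw=np.radians(s['tcp_rot'][2]);print(p,s['tcp_rot'],s['opening'])
d=np.array([.6195,.2047])-p[:2];print((d@[np.cos(yw),np.sin(yw)])/.8,(d@[np.sin(yw),-np.cos(yw)])/.8,(p[2]+.0156)/.8)
E
```

```text
time_s: 18.75
position: [0.4934, -0.2342, 0.1389]
tcp_rot: [179.9, -0.2, -3.6]
wrist_force: [0.2, 1.3, -1.8]
opening: 0.251
finger_force: 109.3
time_s: 19.0
position: [0.4938, -0.2336, 0.1381]
tcp_rot: [180.0, -0.1, -3.1]
wrist_force: [-0.2, 0.3, -1.3]
opening: 0.248
finger_force: 109.3
1336 [ 0.02299101 -0.00555007] theta 1.59378328790367
[ 0.49378599 -0.2335469   0.13794288] [ 1.79973717e+02 -5.39741621e-02 -3.14276396e+00] 0.24710244800076983
0.1268730711646991 -0.5555999258455897 0.19192859924326544
```

```bash
python3 -m handwheel '[[0.0159,-0.0695,0,0,0,0,-1],[0.0159,-0.0695,0,0,0,0,-1],[0.0159,-0.0695,0,0,0,0,-1],[0.0159,-0.0695,0,0,0,0,-1]]';python3 -m handwheel '[[0.0159,-0.0695,0,0,0,0,-1],[0.0159,-0.0695,0,0,0,0,-1],[0.0159,-0.0695,0,0,0,0,-1],[0.0159,-0.0695,0,0,0,0,-1],[0,0,0,0,0,0,-1]]';python3 -m handwheel '[[0,0,0.06,0,0,0,-1],[0,0,0.06,0,0,0,-1],[0,0,0.04,0,0,0,-1],[0,0,0.02,0,0,0,-1],[0,0,0,0,0,0,-1]]'
```

```text
time_s: 19.55
position: [0.5577, -0.0125, 0.1377]
tcp_rot: [180.0, -0.0, -3.2]
wrist_force: [1.4, 0.3, -1.1]
opening: 0.25
finger_force: 109.2
time_s: 20.18
position: [0.621, 0.2085, 0.1371]
tcp_rot: [-180.0, -0.0, -2.9]
wrist_force: [-0.7, -0.9, -2.0]
opening: 0.248
finger_force: 109.3
time_s: 20.8
position: [0.6206, 0.2043, -0.0068]
tcp_rot: [180.0, 0.1, -3.3]
wrist_force: [-0.0, -0.2, -0.8]
opening: 0.253
finger_force: 109.3
```

```bash
python3 -m handwheel '[[0,0,0.005,0,0,0,-1],[0,0,0.003,0,0,0,-1],[0,0,0.002,0,0,0,-1],[0,0,0,0,0,0,-1]]'; python3 -m handwheel '[[0,0,0.001,0,0,0,-1],[0,0,0,0,0,0,-1]]'
```

```text
time_s: 21.3
position: [0.6209, 0.2048, -0.0142]
tcp_rot: [-180.0, -0.0, -3.3]
wrist_force: [-0.6, 0.1, -1.2]
opening: 0.254
finger_force: 109.3
time_s: 21.55
position: [0.6208, 0.2048, -0.0152]
tcp_rot: [180.0, -0.0, -3.3]
wrist_force: [0.4, 0.2, -1.5]
opening: 0.25
finger_force: 109.3
```

```bash
python3 -m handwheel '[[0,0,0.0008,0,0,0,-1],[0,0,0,0,0,0,0.05],[0,0,0,0,0,0,0.05],[0,0,0,0,0,0,0.05],[0,0,0,0,0,0,0.05]]' 40; python3 -m handwheel '[[0,0,-0.02,0,0,0,0.05],[0,0,-0.05,0,0,0,0.05],[0,0,-0.07,0,0,0,0.05],[0,0,-0.07,0,0,0,0.05],[0,0,0,0,0,0,0.05]]'; python3 - <<'E'
from h import *
im,d,P=cam('side');cv2.imwrite('pics/s5.png',cv2.resize(im[60:330,200:440],None,fx=2.2,fy=2.2))
print(arm.read_state()['time_s'])
E
```

```text
time_s: 22.18
position: [0.6208, 0.2047, -0.0158]
tcp_rot: [180.0, -0.0, -3.3]
wrist_force: [-0.6, 0.7, 1.2]
opening: 0.523
finger_force: 0.0
time_s: 22.8
position: [0.6226, 0.2052, 0.1581]
tcp_rot: [-179.9, -0.5, -3.3]
wrist_force: [-0.1, -0.6, -0.9]
opening: 0.523
finger_force: 0.0
22.85
```

View pics/s5.png

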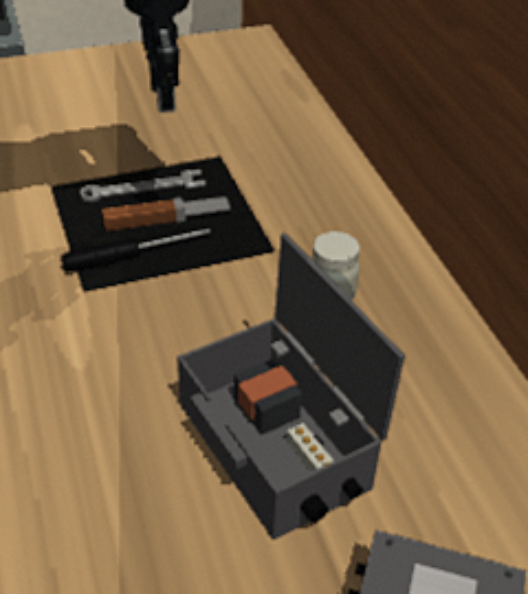

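The scraper lies flat on the mat at crop (165,210) between the other tools. The cover stands upright at (335,330), and the gripper is clear of everything.

```bash
python3 -c "
from cell import arm
print(arm.job_done())"
```

```text
the job is handed in; nothing more can be done
None
```

I prised the cover up with the scraper and swung it upright (about 1.59 rad), then laid the scraper back on the mat and handed the job in at about 23 s; no verdict came back.

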